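# Run the specimen carrier round the L-slot to the lit window

### The job

Push the round orange specimen carrier along the L-shaped slot of the viewer: along the long leg to the corner, then round the corner and along the short leg until its pin is fully home at the far end, over the lit window. Push it with the fingertips without lifting it, so that its pin stays in the slot. Leave the jar, the dropper bottle and the cover-glass box beside the viewer where they are.

Things in the scene. Friction and masses are not known exactly. Their poses are not given: they have to be found in the camera images.
- viewer: Specimen viewer: low pale grey light box, fixed, 180 (x) x 160 (y) x 24 mm high, a yellow lit square on its top. Origin at the centre of its underside, z up. An L-shaped slot 16 mm wide and deep is cut in its top: the long leg runs along its +x at y = -35 mm, the short leg from the corner along its +y at x = +45 mm. The table beside its -x and -y sides is free.
- slot_start (a point): Closed first end of the long leg, at the viewer's (-45, -35) mm, on its top surface (24 mm above the worktop): the pin's axis is here when it touches this end.
- slot_corner (a point): Where the centre lines of the two legs meet, at the viewer's (45, -35) mm, on its top surface. The far wall of the corner stops the pin's axis 2 mm beyond this point in the viewer's +x.
- slot_end (a point): Closed end of the short leg, in the lit square, at the viewer's (45, 35) mm, on its top surface: the pin's axis is here when it touches this end.
- carrier_centre (a point): Centre of the loose specimen carrier (0.4 kg), on its axis, half-way up its rim: orange round holder, 74 mm across, 20 mm high, a watch glass in it, flat on the viewer (side 24 to 44 mm above the worktop). A steel pin 12 mm thick under its middle reaches 12 mm into the slot, 2 mm play each side. Starts in the long leg, 0 to 25 mm from slot_start; turns freely; slides at 1 to 2 N.
- jar: Small glass specimen jar with white cap, 38 mm in diameter, 65 mm high, loose; origin at the centre of its underside. Stands beside the viewer's +y side.
- bottle: Amber dropper bottle with red teat, 32 mm in diameter, 98 mm high, loose; origin at the centre of its underside. Stands beside the viewer's +x side.
- cover_box: Pale green box of cover glasses, 29 x 32 x 21 mm, loose; origin at the centre of its underside. Stands beside the viewer's +x side.
Things that resemble listed ones, but are neither listed nor needed, are in the scene too. Of the things that look like the viewer, take the one that is farthest from the robot's base at the start.

How it is judged:
By the outcome, as a careful person would: the job done as asked, in the order asked, and still so for the second after the job is handed in, with the robot touching nothing.
It also fails if it takes over 45 s, if anything falls off the work surface, if the arm or the gripper's body presses on something with over 40 N, if the wrist force passes 120 N, or if a joint passes its speed limit or range.

### The arm

A 7-joint arm with a two-finger parallel gripper is mounted at the origin on a cart in front of the work surface, level with it; the furniture and walls round the work are solid. World frame = base frame: x ahead of the robot, y to its left, z up, the work surface at z = 0. Lengths are in m, angles in rad, forces in N, time in s.
With the tool pointing down it reaches from about 0.35 to 0.775 m from the base axis. Payload 3.1 kg.
Tool frame: the origin (TCP) lies on the centre line of the jaws, within the pads' length; the fingertips stand ahead of it and the grasp point (between the pads) lies 8 mm behind it (finger_overhang is the z of the fingertips in the tool frame, in m); z points along the fingers, y is the line along which they close (so a half turn about z gives the same grasp; the last joint's range is limited). The gripper opens to 85 mm and grips with 20 to 120 N. Pads are 22 mm wide; open, the fingers measure 114 mm over their backs; the gripper's body (76 mm by 85 mm) begins 54 mm behind the grasp point. The pads swing forward as they close: fully open they stand 13 mm farther back than shut.
Start: joints at [1.291, 0.311, 0.014, 1.512, -0.004, 1.319, -0.027], TCP at [0.13, -0.535, 0.242] pointing down, gripper open.
Joint ranges: [-2.7, 2.7], [-0.3, 1.91], [-1.27, 1.3], [0.12, 2.57], [-1.44, 4.58], [0.2, 2.03], [-3.05, 3.05]. Speed limits (rad/s): [2.79, 2.79, 3.14, 3.14, 3.14, 3.14, 3.14].

### API

Orientations are given as a unit quaternion [x, y, z, w].
In Python, from plant import read_state, snapshot, calibration, finish_job, finger_overhang gives the robot as it stands.
- The arm moves only by the shell command python3 -m creep 'ROWS' [FORCE]. ROWS is JSON, a list of rows, each a list of 3 entries, a list of its own where there are three numbers: the turn, a rotation vector about the tool's x, y, z in rad, then the shift along the tool's x, y, z in cm, then the opening, from -1 (shut) to 1 (fully open). A call has 1 to 10 rows; each row shifts and turns the commanded pose from where the row before left it, along the tool's axes as they then stand; what a row does not reach is not made up. A row lasts 1/12 s, in which the tool goes at most 41.7 mm and 7.16 degrees, less where a joint would pass 70% of its speed; a pose out of reach is approached as far as the arm can. A call with a gripper value outside its range is refused whole. The fingers move at their own pace and stop on an object; FORCE is the grip in N (left out, the last holds). Time passes only in rows, so rows that do not move let the fingers close. It gives the time, the measured TCP pose, the force, the opening and the grip force at its end, in the units of the state.
- read_state(): the state, without advancing time (a new reading comes with each control period).
- snapshot(name): name is "scene" or "top" or "wrist"; returns the picture (420x560x3 uint8, red, green, blue); there is no depth.
- calibration(name): a dict with "mtx" (3x3 intrinsics, pixels), "xyz" and "attitude" of the camera in the world. Camera axes: x right, y up, looking along -z (the intrinsics and any distortion apply to the point x, -y, -z); pixel columns grow to the right and rows downward; lengths in m; the calibration is good to about 2 mm. A picture is of the moment at which its call begins: read the wrist's pose just before it. calibration takes no time and is no camera call; for the wrist camera it gives the pose at the moment of the call.
- finish_job(): hands the job in; it is judged then, once.
The state is a dict: "time_s": time; "q": joint angles; "joint_velocities": joint speeds; "joint_efforts": joint torques, N m; "ee_pos": TCP position; "orientation": TCP orientation; "force": force on the tool from outside, world axes, zero at the start; "ft_torque": the same for the moment, N m; "grip_width": opening from 0.0 (shut) to 1.0 (fully open); "finger_force": force on a finger pad.
Only numpy, scipy, OpenCV 4.12 (cv2) and the standard library are available. Lean on these libraries where they do the work, as an engineer would, in place of code of your own. Each camera call takes 0.05 s, during which the arm holds its last target. There are 200 camera calls.

## Working session

There is one attempt and no reset: what is moved stays moved. The work goes in short steps, Python scripts to look and compute and a shell command to move; the robot and the scene stay as the last step left them, time stands still between calls to the robot, and variables do not carry over. Pictures are saved under pics/ and viewed, at most 10 in all, crops included, and the job is handed in when it is done.

```bash
mkdir -p pics; python3 - <<'E'
from plant import *
import cv2,numpy as np
s=read_state();print(s['ee_pos'],s['orientation'],s['force'],s['grip_width'],finger_overhang, s['time_s'])
for n in("top","scene"):
    c=calibration(n);print(n,c)
    cv2.imwrite(f'pics/{n}0.png',cv2.cvtColor(snapshot(n),cv2.COLOR_RGB2BGR))
E
```

```text
[ 0.1293698  -0.53381308  0.24117953] [ 9.92936752e-01  1.18638459e-01 -2.07444667e-04 -1.21633033e-03] [-0.55119349  0.88222773 -0.15953522] 1.0029962546391245 0.011 0.0
top {'mtx': array([[417.09454687,   0.        , 279.50366859],
       [  0.        , 417.09454687, 205.62106956],
       [  0.        ,   0.        ,   1.        ]]), 'xyz': array([ 0.40502726, -0.01151914,  0.88256372]), 'attitude': array([ 0.06006036, -0.05712697, -0.70429969,  0.70504695])}
scene {'mtx': array([[402.04405942,   0.        , 276.97287417],
       [  0.        , 402.04405942, 209.58450041],
       [  0.        ,   0.        ,   1.        ]]), 'xyz': array([ 0.21991678, -0.52786183,  0.59843998]), 'attitude': array([ 0.40076852, -0.11036897, -0.23631555,  0.87827003])}
```

View pics/top0.png

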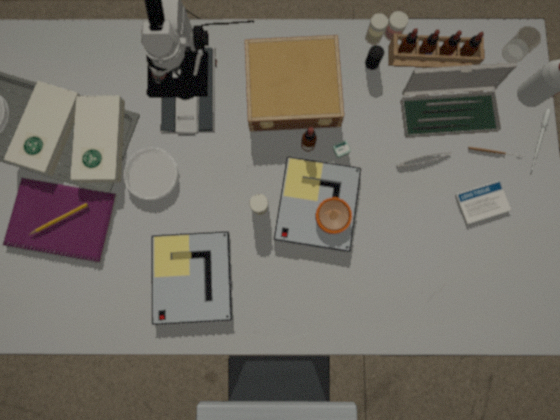

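View pics/scene0.png

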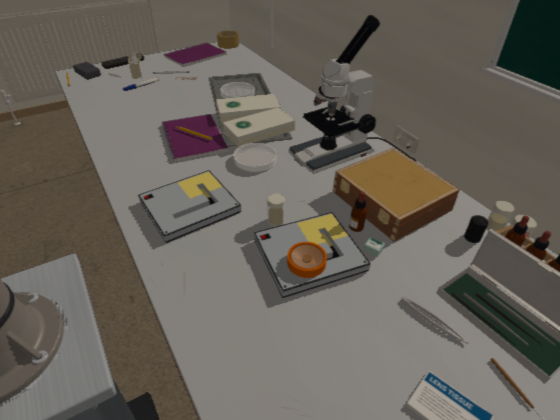

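The far viewer is at about (318,204) in the top view, with the carrier at (333,215). Its jar is at (260,204), bottle at (309,140) and box at (342,149). The near viewer at (191,278) is the decoy. Next I'll measure with a zoomed crop.

```bash
cat > h.py <<'E'
import cv2,numpy as np
from scipy.spatial.transform import Rotation as R
from plant import *
def proj(n,P,c=None):
    c=c or calibration(n); p=R.from_quat(c['attitude']).inv().apply(np.atleast_2d(P)-c['xyz'])*[1,-1,-1]
    u=p@c['mtx'].T; return u[:,:2]/u[:,2:]
def back(n,uv,z,c=None):
    c=c or calibration(n); uv=np.atleast_2d(uv); d=np.c_[uv,np.ones(len(uv))]@np.linalg.inv(c['mtx']).T*[1,-1,-1]
    d=R.from_quat(c['attitude']).apply(d); return c['xyz']+d*((z-c['xyz'][2])/d[:,2])[:,None]
E
python3 - <<'E'
from h import *
im=cv2.imread('pics/top0.png')
cv2.imwrite('pics/crop.png',cv2.resize(im[130:265,245:395],None,fx=5,fy=5,interpolation=cv2.INTER_CUBIC)[:600])
hsv=cv2.cvtColor(im,cv2.COLOR_BGR2HSV)
m=((hsv[...,0]<14)&(hsv[...,1]>170)&(hsv[...,2]>110)).astype('u1'); m[:,:300]=0;m[:,370:]=0;m[:170]=0;m[:170]=0;m[260:]=0
pts=np.argwhere(m)[:,::-1].astype('f4'); hull=cv2.convexHull(pts); e=cv2.fitEllipse(hull); print(e, len(pts)); print(back('top',e[0],.044), back('top',e[0],.038))
E
```

```text
((333.2391357421875, 215.14198303222656), (34.133907318115234, 34.9869499206543), 15.070734977722168) 206
[[ 0.52593527 -0.11702309  0.044     ]] [[ 0.52680038 -0.11777798  0.038     ]]
```

View pics/crop.png

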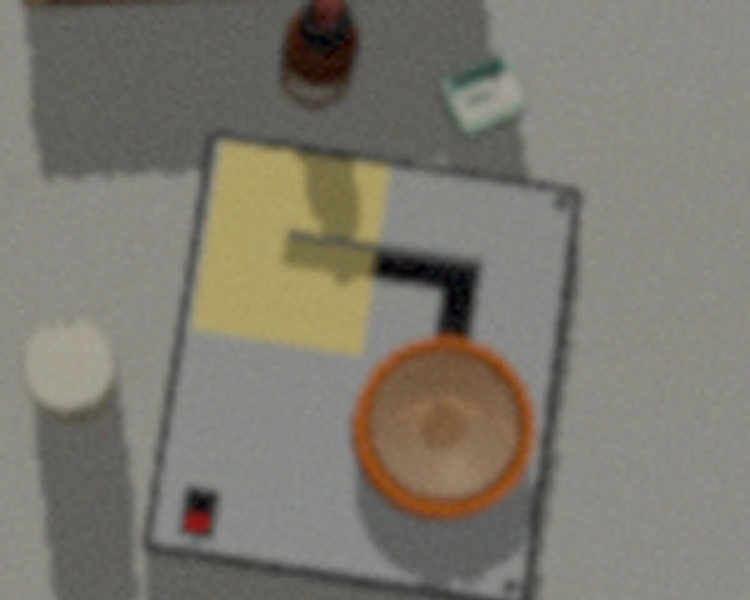

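The crop shows the viewer top's corners at (213,135), (579,187), (150,547) and (528,600). The slot's closed end is at about (287,232–264), and the outer corner of the L is at (480,262).

```bash
cat >> h.py <<'E'
V=dict(np.load('v.npz')) if __import__('os').path.exists('v.npz') else None
def w2v(p): return (np.asarray(p)[...,:2]-V['t'])@V['M']*1000
def v2w(p): return np.asarray(p)/1000@V['M'].T+V['t']
def tcp(dx=None):
    s=read_state(); r=R.from_quat(s['orientation']).as_matrix()
    print('t',s['time_s'],'pos',s['ee_pos'].round(4),'viewer',w2v(s['ee_pos']).round(1),'toolx deg in viewer',round(np.degrees(np.arctan2(*(V['M'].T@r[:2,0])[::-1])),1),'tilt',r[:,2].round(3),'F',s['force'].round(1),'w',s['grip_width'],'oh',finger_overhang); return s,r
E
python3 - <<'E'
from h import *
uv=np.array([[213,135],[579,187],[150,547],[528,600]])/5+[244.6,129.6]
W=back('top',uv,.024)[:,:2]; m=np.array([[90,80],[90,-80],[-90,80],[-90,-80]])/1000
c=W.mean(0); H=m.T@(W-c); a=np.arctan2(H[0,1]-H[1,0],H[0,0]+H[1,1]); M=np.array([[np.cos(a),-np.sin(a)],[np.sin(a),np.cos(a)]])
np.savez('v.npz',t=c,M=M)
import h; h.V=dict(t=c,M=M)
print(c,np.degrees(a)); print((W-c)@M*1000)
s=np.array([[287,248],[480,262]])/5+[244.6,129.6]; print('slot pts',h.w2v(back('top',s,.024)))
print('carrier',h.w2v(back('top',[333.24,215.14],.042)))
h.tcp()
for n,p in dict(start=[-45,-35],corner=[45,-35],end=[45,35]).items(): print(n,h.v2w(p))
E
```

```text
[ 0.55577386 -0.08846958] -8.355281238446693
[[ 88.4435875   78.06928813]
 [ 88.45856043 -78.60130458]
 [-89.04210601  78.52260306]
 [-87.86004192 -77.99058661]]
slot pts [[ 44.19926683  40.10711075]
 [ 50.0597247  -41.12547116]]
carrier [[-25.04657614 -32.79459834]]
t 0.1 pos [ 0.1294 -0.5339  0.2413] viewer [-357.1 -502.7] toolx deg in viewer 22.0 tilt [-0.001  0.002 -1.   ] F [-0.5 -0.2  0.1] w 0.9983225317214257 oh 0.011
start [ 0.50616561 -0.1165591 ]
corner [ 0.59521035 -0.12963708]
end [ 0.60538211 -0.06038006]
```

```bash
python3 -m creep '[[[0,0,-0.1],[0,0,0],0.18],[[0,0,-0.1],[0,0,0],0.18],[[0,0,-0.1],[0,0,0],0.18],[[0,0,-0.1],[0,0,0],0.18],[[0,0,0],[3.7,-0.73,0],0.18],[[0,0,0],[3.7,-0.73,0],0.18],[[0,0,0],[3.7,-0.73,0],0.18],[[0,0,0],[3.7,-0.73,0],0.18],[[0,0,0],[3.7,-0.73,0],0.18],[[0,0,0],[3.7,-0.73,0],0.18]]' 30; python3 -c "
from h import *
tcp()"
```

```text
time_s: 0.93
ee_pos: [0.2825, -0.3653, 0.2419]
orientation: [0.95, 0.313, -0.0, -0.0]
force: [1.0, 0.8, -0.3]
grip_width: 0.589
finger_force: 0.0
t 0.9333 pos [ 0.2825 -0.3653  0.2419] viewer [-230.1 -313.6] toolx deg in viewer 44.9 tilt [-0.001  0.    -1.   ] F [ 1.   0.8 -0.3] w 0.5887996223572391 oh 0.011
```

```bash
python3 -m creep '[[[0,0,0],[3.8,-0.74,0],0.18],[[0,0,0],[3.8,-0.74,0],0.18],[[0,0,0],[3.8,-0.74,0],0.18],[[0,0,0],[3.8,-0.74,0],0.18],[[0,0,0],[3.8,-0.74,0],0.18],[[0,0,0],[3.8,-0.74,0],0.18],[[0,0,0],[3.8,-0.74,0],0.18],[[0,0,0],[0,0,4],0.18],[[0,0,0],[0,0,4],0.18],[[0,0,0],[0,0,4],0.18]]'; python3 -c "
from h import *
tcp()
cv2.imwrite('pics/w1.png',cv2.cvtColor(snapshot('wrist'),cv2.COLOR_RGB2BGR))
print(back('wrist',[[280,210]],.044),calibration('wrist'))"
```

```text
time_s: 1.77
ee_pos: [0.4656, -0.1663, 0.1213]
orientation: [0.949, 0.315, 0.001, 0.001]
force: [0.6, -0.1, 0.2]
grip_width: 0.59
finger_force: 0.0
t 1.7667 pos [ 0.4656 -0.1663  0.1213] viewer [-78.  -90.1] toolx deg in viewer 45.0 tilt [ 0.002 -0.001 -1.   ] F [ 0.6 -0.1  0.2] w 0.5902236036824721 oh 0.011
[[ 0.47061806 -0.15706103  0.044     ]] {'mtx': array([[328.89385036,   0.        , 275.60999203],
       [  0.        , 328.89385036, 211.74884022],
       [  0.        ,   0.        ,   1.        ]]), 'xyz': array([ 0.52394572, -0.11766246,  0.24367358]), 'attitude': array([-0.14162519,  0.0795129 , -0.4419782 ,  0.88219911])}
```

View pics/w1.png

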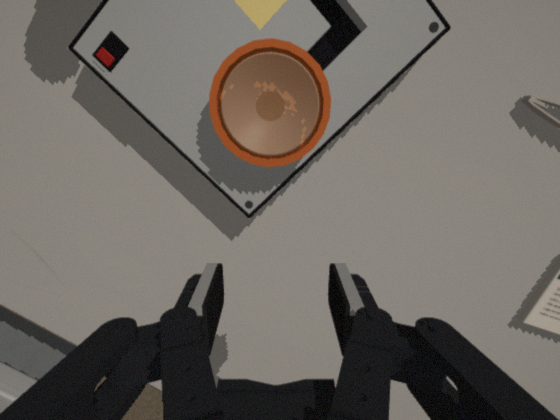

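The carrier is centred between the fingers in the wrist view, at about (270,102), with the fingertips at (222,265) and (331,265). The tips are roughly 11–14 mm below the TCP. I'll refine the carrier position and viewer corner from this view.

```bash
python3 -c "
from h import *
print('carrier',w2v(back('wrist',[[270,102.5]],.043)),'corner -90 -80:',w2v(back('wrist',[[249,215],[449,28],[70,47]],.024)))
print('slot', w2v(back('wrist',[[366,27],[330,32]],.024)))"; python3 -m creep '[[[0,0,0],[0,0,4],0.18],[[0,0,0],[0,0,2.8],0.18],[[0,0,0],[0,0,1],0.18],[[0,0,0],[0,0,0],0.18]]'
```

```text
carrier [[-32.43322728 -29.8102203 ]] corner -90 -80: [[-97.22672308 -72.11672427]
 [ 71.25185193 -74.75773378]
 [-96.18327483  79.11447989]]
slot [[ 37.24928989 -39.81040227]
 [ 20.5309515  -26.72834501]]
time_s: 2.15
ee_pos: [0.4624, -0.1667, 0.0424]
orientation: [0.95, 0.313, -0.002, -0.002]
force: [-0.2, -1.1, 0.4]
grip_width: 0.591
finger_force: 0.0
```

```bash
python3 -m creep '[[[0,0,0],[1.5,0,0],0.18],[[0,0,0],[1.2,0,0],0.18],[[0,0,0],[0.8,0,0],0.18],[[0,0,0],[0,0,0],0.18]]';python3 -c "
from h import *
s,r=tcp()
im=snapshot('wrist');cv2.imwrite('pics/w2.png',cv2.cvtColor(im,cv2.COLOR_RGB2BGR))"
```

```text
time_s: 2.48
ee_pos: [0.4962, -0.1445, 0.0464]
orientation: [0.949, 0.315, 0.002, 0.001]
force: [-0.0, -0.1, -0.6]
grip_width: 0.586
finger_force: 0.0
t 2.4833 pos [ 0.4962 -0.1445  0.0464] viewer [-50.8 -64.1] toolx deg in viewer 45.1 tilt [ 0.005  0.    -1.   ] F [-0.  -0.1 -0.6] w 0.5864562434337418 oh 0.011
```

View pics/w2.png

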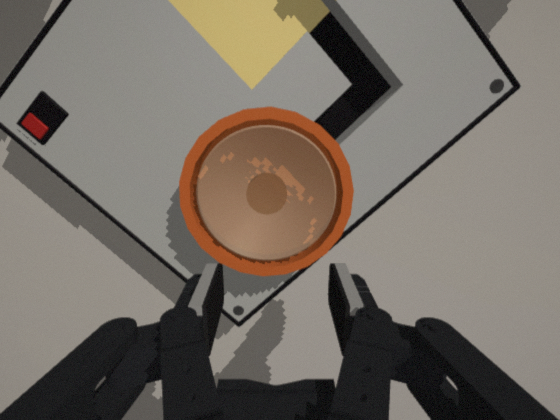

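The carrier at (267,190) sits just ahead of the fingers, about 4 mm left of their middle, with the slot and corner at (390,85). I'll start the push along +x.

```bash
python3 -m creep '[[[0,0,0],[0.2,-0.3,0.3],0.18],[[0,0,0],[0.7,0.7,0],0.18],[[0,0,0],[0.7,0.7,0],0.18],[[0,0,0],[0.7,0.7,0],0.18],[[0,0,0],[0.7,0.7,0],0.18],[[0,0,0],[0.7,0.7,0],0.18],[[0,0,0],[0,0,0],0.18],[[0,0,0],[0,0,0],0.18]]';python3 -c "
from h import *
s,r=tcp()
im=snapshot('wrist');cv2.imwrite('pics/w3.png',cv2.cvtColor(im,cv2.COLOR_RGB2BGR))"
```

```text
time_s: 3.2
ee_pos: [0.5412, -0.1502, 0.0411]
orientation: [0.95, 0.313, -0.0, -0.0]
force: [-0.2, 0.7, -0.1]
grip_width: 0.59
finger_force: 0.0
t 3.2 pos [ 0.5412 -0.1502  0.0411] viewer [ -5.5 -63.2] toolx deg in viewer 44.9 tilt [-0.001 -0.    -1.   ] F [-0.2  0.7 -0.1] w 0.5904405497356554 oh 0.011
```

View pics/w3.png

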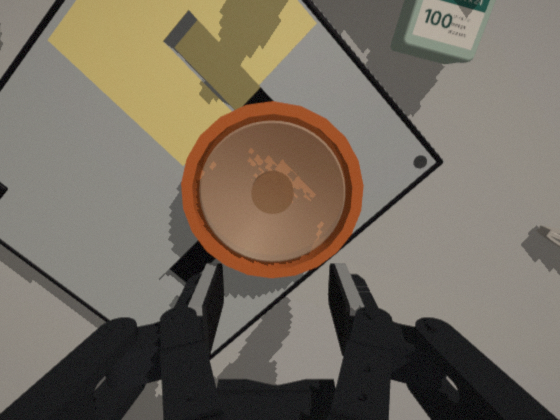

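The carrier at (273,190) has moved with the fingers along the long leg, and the leg behind it now shows at (185,260). I'll keep pushing to the corner wall.

```bash
python3 -m creep '[[[0,0,0],[0.6,0.6,0],0.18],[[0,0,0],[0.5,0.5,0],0.18],[[0,0,0],[0.3,0.3,0],0.18],[[0,0,0],[0.2,0.2,0],0.18],[[0,0,0],[0,0,0],0.18],[[0,0,0],[0,0,0],0.18]]';python3 -c "
from h import *
s,r=tcp()
im=snapshot('top');bg=cv2.cvtColor(im,cv2.COLOR_RGB2BGR);cv2.imwrite('pics/t3.png',bg)
hsv=cv2.cvtColor(bg,cv2.COLOR_BGR2HSV)
print('wrist F',s['force'])"
```

```text
time_s: 3.75
ee_pos: [0.5645, -0.1532, 0.0414]
orientation: [0.95, 0.314, 0.0, 0.0]
force: [-0.6, 0.2, -0.3]
grip_width: 0.589
finger_force: 0.0
t 3.75 pos [ 0.5645 -0.1532  0.0414] viewer [ 18.1 -62.8] toolx deg in viewer 44.9 tilt [ 0.001  0.    -1.   ] F [-0.6  0.2 -0.3] w 0.5889199493550935 oh 0.011
wrist F [-0.59852092  0.24761011 -0.32172752]
```

```bash
python3 -m creep '[[[0,0,0],[0.2,0.2,0],0.18],[[0,0,0],[0,0,0],0.18],[[0,0,0],[0,0,0],0.18]]';python3 -m creep '[[[0,0,0],[0.15,0.15,0],0.18],[[0,0,0],[0,0,0],0.18],[[0,0,0],[0,0,0],0.18]]';python3 -c "
from h import *
s,r=tcp()
im=snapshot('wrist');cv2.imwrite('pics/w4.png',cv2.cvtColor(im,cv2.COLOR_RGB2BGR))"
```

```text
time_s: 4.05
ee_pos: [0.566, -0.1537, 0.0411]
orientation: [0.95, 0.314, -0.001, -0.0]
force: [-2.1, 0.8, 0.9]
grip_width: 0.589
finger_force: 1.0
time_s: 4.3
ee_pos: [0.5664, -0.1539, 0.0407]
orientation: [0.95, 0.314, -0.003, -0.001]
force: [-5.7, 0.9, 2.2]
grip_width: 0.586
finger_force: 2.6
t 4.3 pos [ 0.5664 -0.1539  0.0407] viewer [ 20.1 -63.2] toolx deg in viewer 44.9 tilt [-0.006  0.    -1.   ] F [-5.7  0.9  2.2] w 0.5861709014196372 oh 0.011
```

View pics/w4.png

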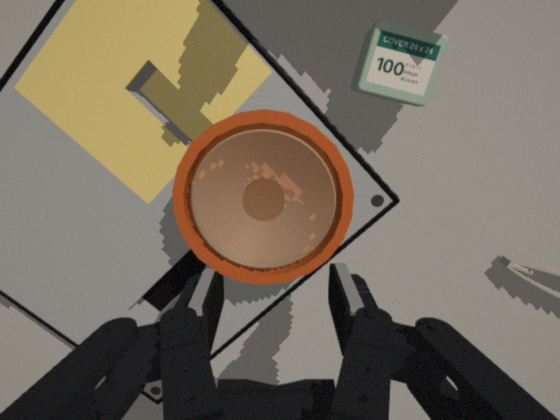

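The carrier at (263,198) is over the corner and stopped by its wall (−5.7 N). I'll ease back 3 mm in x and then push along +y.

```bash
python3 -m creep '[[[0,0,0],[-0.2,-0.2,0],0.18],[[0,0,0],[0.5,-0.5,0],0.18],[[0,0,0],[0.7,-0.7,0],0.18],[[0,0,0],[0.7,-0.7,0],0.18],[[0,0,0],[0.7,-0.7,0],0.18],[[0,0,0],[0.7,-0.7,0],0.18],[[0,0,0],[0.7,-0.7,0],0.18],[[0,0,0],[0,0,0],0.18],[[0,0,0],[0,0,0],0.18]]';python3 -c "
from h import *
s,r=tcp()
im=snapshot('wrist');cv2.imwrite('pics/w5.png',cv2.cvtColor(im,cv2.COLOR_RGB2BGR))"
```

```text
time_s: 5.1
ee_pos: [0.5749, -0.0951, 0.0415]
orientation: [0.949, 0.315, 0.001, -0.001]
force: [-1.3, 0.2, -0.4]
grip_width: 0.593
finger_force: 0.9
t 5.1 pos [ 0.5749 -0.0951  0.0415] viewer [19.9 -3.7] toolx deg in viewer 45.1 tilt [ 0.001  0.002 -1.   ] F [-1.3  0.2 -0.4] w 0.5927631808490259 oh 0.011
```

View pics/w5.png

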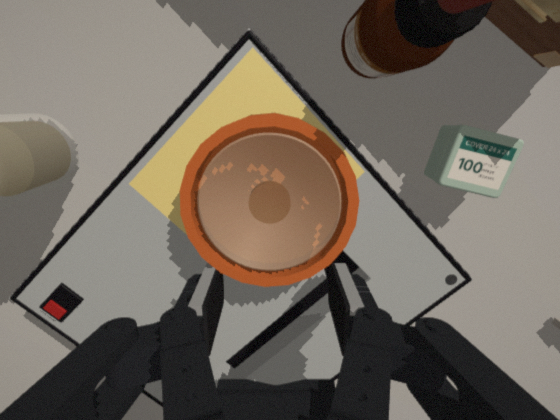

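The carrier at (269,200) has rounded the corner and is partway along the short leg. I'll finish the last ~12 mm gently until it meets the end.

```bash
python3 -m creep '[[[0,0,0],[0.25,-0.4,0],0.18],[[0,0,0],[0.25,-0.25,0],0.18],[[0,0,0],[0.1,-0.1,0],0.18],[[0,0,0],[0,0,0],0.18],[[0,0,0],[0,0,0],0.18]]';python3 -m creep '[[[0,0,0],[0.15,-0.15,0],0.18],[[0,0,0],[0,0,0],0.18],[[0,0,0],[0,0,0],0.18]]';python3 -m creep '[[[0,0,0],[0.15,-0.15,0],0.18],[[0,0,0],[0,0,0],0.18],[[0,0,0],[0,0,0],0.18]]'; python3 -c "
from h import *
tcp()"
```

```text
time_s: 5.57
ee_pos: [0.5754, -0.0881, 0.0416]
orientation: [0.95, 0.313, 0.001, 0.0]
force: [-1.1, 0.9, 0.4]
grip_width: 0.587
finger_force: 0.4
time_s: 5.82
ee_pos: [0.5755, -0.0861, 0.0415]
orientation: [0.95, 0.313, 0.0, 0.0]
force: [1.1, -0.5, -0.6]
grip_width: 0.587
finger_force: 0.4
time_s: 6.07
ee_pos: [0.5757, -0.0837, 0.0414]
orientation: [0.95, 0.314, 0.0, 0.0]
force: [0.5, -1.0, -0.8]
grip_width: 0.584
finger_force: 0.3
t 6.0667 pos [ 0.5757 -0.0837  0.0414] viewer [19.   7.6] toolx deg in viewer 44.9 tilt [ 0.001  0.    -1.   ] F [ 0.5 -1.  -0.8] w 0.5842851777005171 oh 0.011
```

```bash
for i in 1 2 ; do :; done; python3 -m creep '[[[0,0,0],[0.15,-0.15,0],0.18],[[0,0,0],[0,0,0],0.18],[[0,0,0],[0,0,0],0.18]]' | grep -E 'ee|^force'; python3 -m creep '[[[0,0,0],[0.15,-0.15,0],0.18],[[0,0,0],[0,0,0],0.18],[[0,0,0],[0,0,0],0.18]]'| grep -E 'ee|^force'; python3 -m creep '[[[0,0,0],[0.1,-0.1,0],0.18],[[0,0,0],[0,0,0],0.18],[[0,0,0],[0,0,0],0.18]]'| grep -E 'ee|^force'; python3 -c "
from h import *
tcp()"
```

```text
ee_pos: [0.5758, -0.0814, 0.0413]
force: [-0.5, -0.4, 0.2]
ee_pos: [0.5759, -0.0805, 0.0413]
force: [-1.1, -2.9, 0.8]
ee_pos: [0.5759, -0.0801, 0.0413]
force: [-0.8, -4.5, 1.0]
t 6.8167 pos [ 0.5759 -0.0801  0.0413] viewer [18.7 11.2] toolx deg in viewer 44.8 tilt [-0.001 -0.002 -1.   ] F [-0.8 -4.5  1. ] w 0.5918165275940519 oh 0.011
```

The force in −y is rising and the tool has stalled, so the pin is at the end. I'll give it one firmer nudge, then back away and lift.

```bash
python3 -m creep '[[[0,0,0],[0.15,-0.15,0],0.18],[[0,0,0],[0,0,0],0.18],[[0,0,0],[0,0,0],0.18]]' | grep -E 'ee|^force'; python3 -m creep '[[[0,0,0],[-0.5,0,0],0.18],[[0,0,0],[-2,0,0],0.18],[[0,0,0],[-3,0,0],0.18],[[0,0,0],[-2,0,-2],0.18],[[0,0,0],[0,0,-4],0.18],[[0,0,0],[-3,0,-4],0.18],[[0,0,0],[-4,0,-2],0.18],[[0,0,0],[-4,0,0],0.18],[[0,0,0],[-2,0,0],0.18],[[0,0,0],[0,0,0],0.18]]'; python3 - <<'E'
from h import *
im=cv2.cvtColor(snapshot('top'),cv2.COLOR_RGB2BGR)
hsv=cv2.cvtColor(im,cv2.COLOR_BGR2HSV)
m=((hsv[...,0]<14)&(hsv[...,1]>170)&(hsv[...,2]>110)).astype('u1'); m[:,:283]=0;m[:,370:]=0;m[:155]=0;m[260:]=0
e=cv2.fitEllipse(cv2.convexHull(np.argwhere(m)[:,::-1].astype('f4')));print(e,w2v(back('top',e[0],.042)))
cv2.imwrite('pics/t6.png',cv2.resize(im[120:260,230:400],None,fx=4,fy=4))
E
```

```text
ee_pos: [0.576, -0.0797, 0.0412]
force: [-2.0, -6.6, 0.6]
time_s: 7.9
ee_pos: [0.4143, -0.196, 0.1533]
orientation: [0.951, 0.311, -0.001, 0.0]
force: [-0.4, -0.1, -0.1]
grip_width: 0.593
finger_force: 0.0
((298.62451171875, 197.83004760742188), (41.520790100097656, 79.1614990234375), 16.963106155395508) [[ 0.14879374 41.8506193 ]]
```

View pics/t6.png

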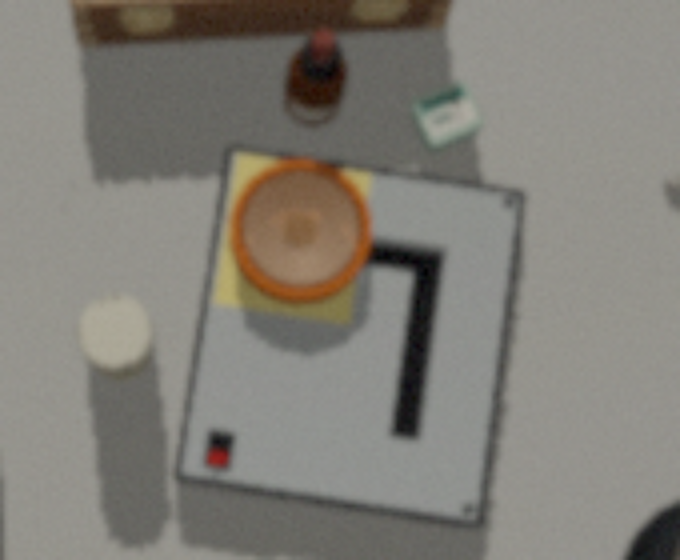

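The carrier is centred on the lit window at crop (301,230), and the jar, bottle and box haven't moved. The ellipse fit picked up the red switch, so I'll redo it.

```bash
python3 - <<'E'
from h import *
im=cv2.cvtColor(snapshot('top'),cv2.COLOR_RGB2BGR)
hsv=cv2.cvtColor(im,cv2.COLOR_BGR2HSV)
m=((hsv[...,0]<14)&(hsv[...,1]>170)&(hsv[...,2]>110)).astype('u1'); m[:,:283]=0;m[:,370:]=0;m[:157]=0;m[202:]=0
e=cv2.fitEllipse(cv2.convexHull(np.argwhere(m)[:,::-1].astype('f4')));print(e,w2v(back('top',e[0],.042)))
tcp()
E
```

```text
((305.0077819824219, 177.38145446777344), (33.575843811035156, 34.42526626586914), 8.565393447875977) [[44.63109923 34.78692563]]
t 8.0 pos [ 0.4183 -0.1924  0.1534] viewer [-120.9 -122.8] toolx deg in viewer 44.9 tilt [ 0.001  0.001 -1.   ] F [ 0.2 -0.1  0.4] w 0.5944868022671949 oh 0.011
```

The carrier is at (44.6, 34.8) mm in the viewer frame, against a target of (45, 35), so it's home.

```bash
python3 -c "
from plant import *
print(finish_job())"
```

```text
the job is handed in; nothing more can be done
None
```

The carrier's pin is home at the end of the short leg, over the lit window: I measured the carrier at (44.6, 34.8) mm against (45, 35), the fingers met a firm stop there, and the jar, bottle and box had not visibly moved when I handed the job in at about 8 s.

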